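# Build up the spacer stack on the sprung spindle

### The arm

A 6-joint arm with a two-finger parallel gripper is mounted at the origin on the work surface. World frame = base frame: x ahead of the robot, y to its left, z up, the work surface at z = 0. Lengths are in m, angles in rad, forces in N, time in s.
With the tool pointing down it reaches from about 0.15 to 0.775 m from the base axis. Payload 6.1 kg.
Tool frame: the origin (TCP) lies at the very end of the fingers, on their centre line; the grasp point (between the pads) lies 19 mm behind it; x points along the fingers, z is the direction in which the jaws open and shut, and the axes are right-handed (so a half turn about x gives the same grasp; the last joint's range is limited). The gripper opens to 85 mm and grips with 20 to 120 N. Pads are 22 mm wide; open, the fingers measure 114 mm over their backs; the gripper's body (76 mm by 85 mm) begins 54 mm behind the grasp point. The pads swing forward as they close: fully open they stand 13 mm farther back than shut.
Start: joints at [1.334, 0.126, -0.04, 1.405, 0, 1.571], TCP at [0.123, 0.51, 0.231] pointing down, gripper open.
Joint ranges: [-2.72, 2.72], [-0.95, 1.95], [-1.27, 1.35], [-1.78, 2.02], [-1.46, 1.47], [-3.14, 3.14]. Speed limits (rad/s): [2.39, 2.39, 3.01, 3.14, 3.14, 3.14].

### API

Orientations are given as a unit quaternion [w, x, y, z].
In Python, from rig import bot gives the robot as it stands. The module is installed in compiled form; this text tells all that it offers.
- The arm moves only by the tool drive_tool, never from a script. Its argument "commands" is a list of rows, each a list of 7 numbers: the shift along the tool's x, y, z in cm, then the turn, a rotation vector about the tool's x, y, z in rad, then the opening in per cent of the stroke, from 0 (shut) to 100 (fully open). A call has 1 to 8 rows; each row shifts and turns the commanded pose from where the row before left it, along the tool's axes as they then stand; what a row does not reach is not made up. A row lasts 1/8 s, in which the tool goes at most 62.5 mm and 10.7 degrees, less where a joint would pass 70% of its speed; a pose out of reach is approached as far as the arm can. A call with a gripper value outside its range is refused whole. The fingers move at their own pace and stop on an object; "grip_force" is the grip in N (left out, the last holds). Time passes only in rows, so rows that do not move let the fingers close. It gives the time, the measured TCP pose, the force and the opening at its end, in the units of the state.
- bot.get_obs(): the state, without advancing time (a new reading comes with each control period).
- bot.snapshot(name): name is "scene" or "top"; returns a dict with "frame" (400x640x3 uint8, red, green, blue), "mtx" (3x3 intrinsics, pixels), "R" (3x3) and "t" (3): a world point X has camera coordinates R X + t. Camera axes: x right, y down, z forward; pixel columns grow to the right and rows downward; lengths in m; the calibration is good to about 2 mm. A picture is of the moment at which its call begins. There is no depth.
- bot.sign_off(): hands the job in, once; it reports no verdict.
The state is a dict: "clock": time; "qpos": joint angles; "joint_velocities": joint speeds; "joint_torque": joint torques, N m; "eef_pos": TCP position; "ee_rot": TCP orientation; "ft_force": force on the tool from outside, world axes, zero at the start; "moment": the same for the moment, N m; "finger_gap": finger opening in m.
Only numpy, scipy, OpenCV 4.12 (cv2) and the standard library are available. Lean on these libraries where they do the work, as an engineer would, in place of code of your own. Each camera call takes 0.05 s, during which the arm holds its last target. There are 200 camera calls.

### The job

Thread the three aluminium spacers onto the upright spindle in size order, the widest at the bottom and the narrowest on top, and push the stack down until the snug rubber collar under it sits fully home on the spindle's flange. Work gently: the spindle is sprung and must never be driven down onto its stop. Let go of everything and leave the battery, the tub and the wood offcut alone.

Things in the scene. Friction and masses are not known exactly. Their poses are not given: they have to be found in the camera images.
- stand_top (a point): centre of the top of the stand's foot, a fixed dark steel disc 90 mm across, 22 mm high; axes without meaning. A grey holder (52 mm across, top 34 mm over the bench) is clamped on it off-centre with the upright spindle in its middle: the spindle's axis is 4 to 7.2 mm from this point, in a direction that differs every time and is not reported. Find it by sight or by feel.
- spindle (a joint): how far the sprung 14 mm steel spindle is pushed down, m: 0 at rest, 0.014 at its stop; 0.0125 counts as on the stop. Yields only beyond about 5 N, then 0.9 N per mm (17 N at the stop), and springs back; rigid sideways. At rest its flange (30 mm across) has its top 60 mm and the shaft its tip (1.3 mm chamfer) 124 mm over the bench.
- collar (a joint): height in m of the collar above its home on the flange: a black rubber ring 30 mm across, 6 mm high, snug on the spindle and always on it. It stays where it is left and slides down under a push of about 5 N (more than the spacers' weight). Starts 8 to 13 mm up; at 0 it is home, its top 66 mm above the bench.
- large_centre (a point): centre, half-way up, of the widest aluminium spacer: a plain ring 54 mm outside, bore 16.5 mm, 16 mm high, same either way up, lying flat on the bench (about 90 g).
- medium_centre (a point): centre, half-way up, of the middle aluminium spacer: a plain ring 44 mm outside, bore 16.5 mm, 16 mm high, lying flat on the bench (about 60 g).
- small_centre (a point): centre, half-way up, of the narrowest aluminium spacer: a plain ring 34 mm outside, bore 16.5 mm, 16 mm high, lying flat on the bench (about 35 g).
- battery: bystander: black power-tool battery 120 x 75 x 63 mm, origin under its centre; leave it alone.
- tub: bystander: white open plastic tub 100 mm across the rim, 110 mm high with a wooden stir stick standing out to about 190 mm, origin under its centre; leave it alone.
- offcut: bystander: wood offcut 140 x 50 x 35 mm lying flat, origin under its centre; leave it alone.
Things that resemble listed ones, but are neither listed nor needed, are in the scene too. Leave any orange or red look-alike of the part that bears large_centre alone. What is shaped like the part that bears medium_centre but blue or red is not meant.

How it is judged:
On the way, in this order (a step that is already met when the one before it is completed fails the run):
1. the widest spacer is threaded well down the spindle (horizontal distance between large_centre and stand_top below 0.0105 m and height (world z) of large_centre below 0.098 m), for 0.2 s.
2. the middle spacer is threaded on above it (horizontal distance between medium_centre and stand_top below 0.0105 m and height (world z) of medium_centre below 0.114 m), for 0.2 s.
3. the narrowest spacer is threaded on top (horizontal distance between small_centre and stand_top below 0.0105 m and height (world z) of small_centre below 0.128 m), for 0.2 s.
At the end, for the whole second after the job is handed in: All three spacers on the spindle (within 10.5 mm of the stand's centre), widest lowest, narrowest on top, centres within 3 mm of 74, 90 and 106 mm above the bench; collar within 2 mm of home; spindle back up within 2 mm; all let go and at rest (value of joint each of collar, spindle below 0.002 m and horizontal distance between each of large_centre, medium_centre, small_centre and stand_top below 0.0105 m and height (world z) of large_centre between 0.071 and 0.077 m and height (world z) of medium_centre between 0.087 and 0.093 m and height (world z) of small_centre between 0.103 and 0.109 m and linear speed of each of large, medium, small below 0.02 m/s); the robot touches nothing.
It fails at once if the sprung spindle is driven down onto its stop (12.5 mm or more) (value of joint spindle above 0.0125 m).
It fails at once if the battery is moved by more than 20 mm (distance of battery from where it was at the start of the episode above 0.02 m).
It fails at once if the tub is moved by more than 20 mm (distance of tub from where it was at the start of the episode above 0.02 m).
It fails at once if the offcut is moved by more than 20 mm (distance of offcut from where it was at the start of the episode above 0.02 m).
It also fails if it takes over 67 s, if anything falls off the work surface, if the arm or the gripper's body presses on something with over 40 N, if the wrist force passes 120 N, or if a joint passes its speed limit or range.

## Working session

There is one attempt and no reset: what is moved stays moved. The work goes in short steps, Python scripts to look and compute and a tool call to move; the robot and the scene stay as the last step left them, time stands still between calls to the robot, and variables do not carry over. Pictures are saved under pics/ and viewed, about 8 in all and at most 12, crops included, and the job is handed in when it is done.

Besides the shell and the picture viewer there is one more tool, called after "Emit:" by a JSON object that holds its "api" and its "payload". drive_tool: Moves the arm, as the interface text tells. Its arguments: {"type":"object","properties":{"commands":{"type":"array"},"grip_force":{"type":"number"}},"required":["commands"]}

```bash
mkdir -p pics; cat > h.py <<'E'
import numpy as np, cv2
from rig import bot
def snap(n):
    s=bot.snapshot(n); return s
def save(s,f,crop=None,k=1):
    im=s["frame"][:,:,::-1]
    if crop: r0,r1,c0,c1=crop; im=im[r0:r1,c0:c1]
    im=cv2.resize(im,None,fx=k,fy=k,interpolation=cv2.INTER_CUBIC); cv2.imwrite("pics/"+f,im)
def ray(s,u,v,z):
    R,t=np.array(s["R"]),np.array(s["t"]); c=-R.T@t
    d=R.T@np.linalg.inv(s["mtx"])@np.array([u,v,1.]); return c+d*(z-c[2])/d[2]
def proj(s,X):
    p=s["mtx"]@(np.array(s["R"])@np.array(X)+s["t"]); return p[:2]/p[2]
E
python3 - <<'E'
from h import *
import pickle
a=snap("scene");b=snap("top");pickle.dump((a,b),open("s0.pkl","wb"))
save(a,"scene0.png");save(b,"top0.png")
for s in(a,b):
    R=np.array(s["R"]);print(-R.T@s["t"],R[2],s["mtx"][0][0])
print(bot.get_obs())
E
```

```text
[ 1.01054533 -0.48449442  0.93490247] [-0.43683131  0.43844882 -0.78545594] 496.7760196921608
[ 0.50106909 -0.016712    0.84965633] [ 0.07004157  0.00744222 -0.99751631] 365.59962010076583
{'clock': 0.1, 'qpos': array([ 1.33404053e+00,  1.26315177e-01, -4.05192863e-02,  1.40540314e+00,
        3.86927278e-06,  1.57079602e+00]), 'joint_velocities': array([ 6.02622963e-04, -1.36033782e-03,  1.04366183e-03,  5.44367386e-04,
       -5.22225841e-05, -1.58552565e-03]), 'joint_torque': array([-2.02661497e-03, -4.36904776e+01,  3.53605521e+01,  1.36062893e-02,
       -1.43546586e-04,  3.58384975e-07]), 'eef_pos': array([0.12304949, 0.50998918, 0.23060309]), 'ee_rot': array([ 0.55515015, -0.43776409,  0.55595255,  0.43713575]), 'ft_force': array([0.10201681, 0.3948085 , 0.2955731 ]), 'moment': array([ 0.01093079, -0.05322986,  0.03253407]), 'finger_gap': 0.085164516821743}
```

View pics/scene0.png

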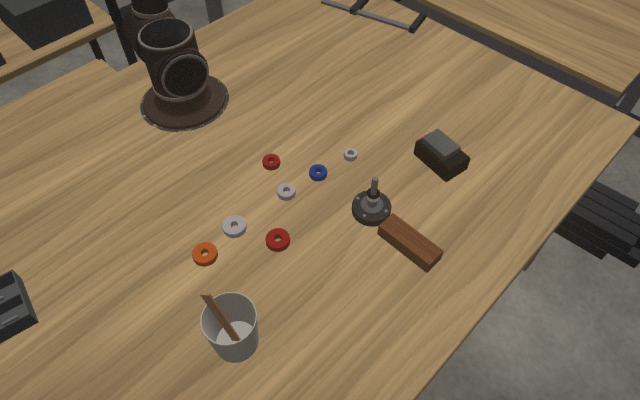

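View pics/top0.png

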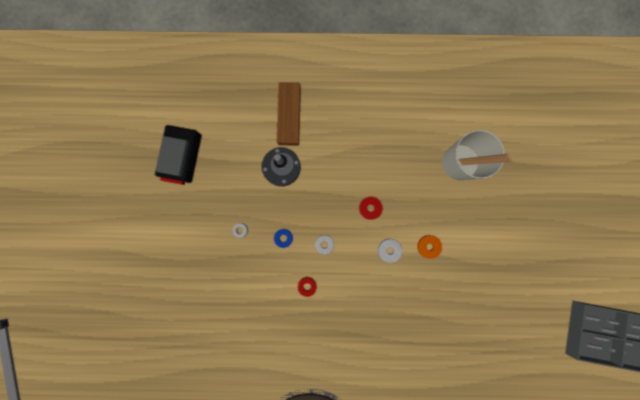

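Scene view: the stand is at (371,205), with the grey rings at (234,226), (286,190) and (350,154). Top view: stand at (281,167).
Ring candidates in the top view:
- **Large:** grey (390,251), orange (430,247), red (371,208). The grey one is meant.
- **Medium:** grey (324,244), blue (283,238), red (307,287). The grey one is meant.
- **Small:** grey (240,231) is the only one.

I'll measure these and check them in one enlarged crop.

```bash
cat > m.py <<'E'
from h import *
def rings(s,lo=110):
    hsv=cv2.cvtColor(s["frame"],cv2.COLOR_RGB2HSV)
    m=((hsv[:,:,1]<50)&(hsv[:,:,2]>lo)).astype(np.uint8)
    cs,_=cv2.findContours(m,cv2.RETR_EXTERNAL,cv2.CHAIN_APPROX_NONE)
    out=[]
    for c in cs:
        A=cv2.contourArea(c)
        if 60<A<1500:
            M=cv2.moments(c); u,v=M["m10"]/A,M["m01"]/A
            out.append((u,v,A,*ray(s,u,v,.008)[:2]))
    return out
E
python3 - <<'E'
from m import *
import pickle
a,b=pickle.load(open("s0.pkl","rb"))
for s in(a,b):
    print("--")
    for o in rings(s):
        if abs(o[3]-.45)<.35 and abs(o[4])<.4: print(np.round(o,4))
A=cv2.resize(b["frame"][140:280,215:455,::-1],None,fx=3,fy=3,interpolation=cv2.INTER_CUBIC)
B=cv2.resize(a["frame"][165:235,335:405,::-1],None,fx=6,fy=6,interpolation=cv2.INTER_CUBIC)[:,:300]
C=cv2.resize(b["frame"][140:195,255:310,::-1],None,fx=7,fy=7,interpolation=cv2.INTER_CUBIC)
cv2.imwrite("pics/c1.png",A); 
D=np.zeros((420,820,3),np.uint8);B=cv2.resize(a["frame"][165:235,337:402,::-1],None,fx=6,fy=6,interpolation=cv2.INTER_CUBIC)
D[:420,:390]=B;D[:385,400:785]=C;cv2.imwrite("pics/c2.png",D[:,:800])
E
```

```text
--
[ 2.274399e+02  3.310545e+02  6.210000e+02  6.130000e-01 -3.426000e-01]
[ 2.336291e+02  2.244303e+02  3.370000e+02  4.281000e-01 -1.747000e-01]
[ 2.857624e+02  1.896050e+02  1.810000e+02  4.397000e-01 -2.470000e-02]
[3.500667e+02 1.524667e+02 8.750000e+01 4.693000e-01 1.696000e-01]
--
[ 3.896446e+02  2.503373e+02  4.150000e+02  4.325000e-01 -1.761000e-01]
[ 3.240637e+02  2.441120e+02  2.590000e+02  4.445000e-01 -2.650000e-02]
[2.395311e+02 2.299367e+02 1.475000e+02 4.741000e-01 1.679000e-01]
```

View pics/c1.png

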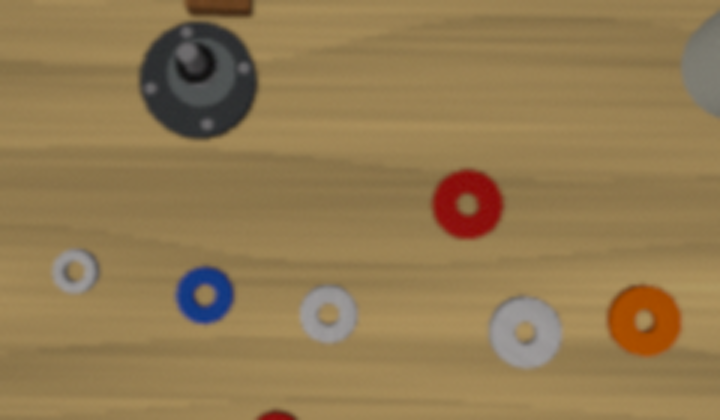

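View pics/c2.png

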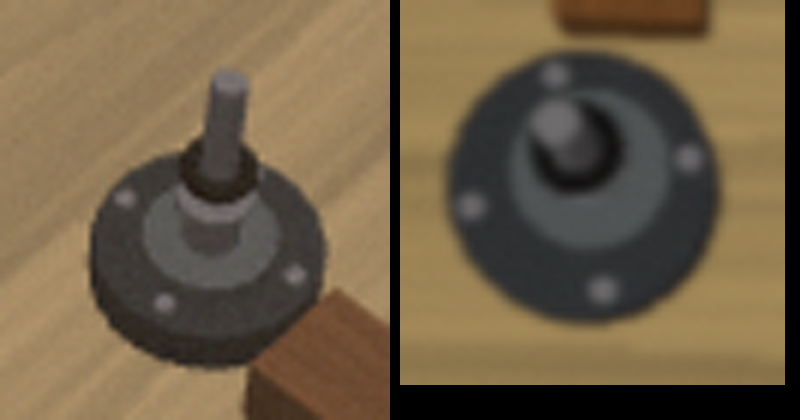

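Left crop: the shaft tip in the scene view is at about (374.8,178.4), with the black collar below it. Right crop: in the top view the tip is at about (276.7,157.0) and the holder disc centre at (281.4,163.9). The colour crop confirms that the grey rings at (390,251), (324,244) and (240,231) are the ones to move.

```bash
python3 - <<'E'
from m import *
import pickle
a,b=pickle.load(open("s0.pkl","rb"))
print("tip scene",ray(a,374.8,178.4,.124),"tip top",ray(b,276.7,157,.124),"holder top",ray(b,281.4,163.9,.034))
# foot disc centre via ellipse from top (dark mask)
for s,lo in((a,(340,170,400,240)),(b,(255,140,310,195))):
    g=s["frame"].astype(int).max(2); m=np.zeros(g.shape,np.uint8)
    x0,y0,x1,y1=lo; sat=s["frame"].astype(int); d=(sat[:,:,0]-sat[:,:,2]<20)
    m[y0:y1,x0:x1]=d[y0:y1,x0:x1]
    c=max(cv2.findContours(m,0,1)[0],key=cv2.contourArea); e=cv2.fitEllipse(c); print("foot",e,ray(s,*e[0],.022))
# rings: scene bore / top bore
from scipy.spatial.transform import Rotation as Rr
o=bot.get_obs();w,x,y,z=o["ee_rot"];print(Rr.from_quat([x,y,z,w]).as_matrix().round(3))
E
```

```text
tip scene [0.62419083 0.06922317 0.124     ] tip top [0.62437505 0.0720094  0.124     ] holder top [0.62412448 0.07208938 0.034     ]
foot ((371.2059326171875, 204.6735382080078), (36.18535614013672, 44.89961624145508), 13.359536170959473) [0.6201191  0.07408253 0.022     ]
foot ((280.6944274902344, 166.35629272460938), (36.63876724243164, 37.48940658569336), 137.10841369628906) [0.62026194 0.07489094 0.022     ]
[[-0.    -0.972  0.235]
 [-0.001  0.235  0.972]
 [-1.     0.    -0.001]]
```

Emit:
{"api": "drive_tool", "payload": {"commands": [[0,-2.87,-3.71,0,0,0,80],[0,-2.87,-3.71,0,0,0,80],[0,-2.87,-3.71,0,0,0,80],[0,-2.87,-3.71,0,0,0,80],[0,-2.87,-3.71,0,0,0,80],[0,-2.87,-3.71,0,0,0,80],[0,-2.87,-3.71,0,0,0,80],[0,-2.87,-3.71,0,0,0,80]], "grip_force": 30}}

```text
clock: 1.1
eef_pos: [0.2768, 0.1665, 0.2311]
ee_rot: [0.555, -0.438, 0.555, 0.438]
ft_force: [0.5, 0.3, 0.3]
finger_gap: 0.0683
```

Emit:
{"api": "drive_tool", "payload": {"commands": [[0.7,-2.87,-3.71,0,0,0,80],[0.7,-2.87,-3.71,0,0,0,80],[0.7,-2.87,-3.71,0,0,0,80],[0.7,-2.87,-3.71,0,0,0,80],[0.7,-2.87,-3.71,0,0,0,80],[0.7,-2.87,-3.71,0,0,0,80],[0.7,-2.87,-3.71,0,0,0,80],[0.7,-2.87,-3.71,0,0,0,80]]}}

```text
clock: 2.1
eef_pos: [0.4305, -0.176, 0.1748]
ee_rot: [0.556, -0.437, 0.556, 0.437]
ft_force: [0.5, 0.3, -0.0]
finger_gap: 0.0684
```

Emit:
{"api": "drive_tool", "payload": {"commands": [[0,0,0,-0.12,0,0,80],[0,0,0,-0.117,0,0,80],[0,0,0,0,0,0,80]]}}

```text
clock: 2.48
eef_pos: [0.43, -0.1745, 0.1748]
ee_rot: [0.5, -0.499, 0.5, 0.5]
ft_force: [-0.4, 0.7, -0.4]
finger_gap: 0.0686
```

```bash
cat > st.py <<'E'
from h import *
from scipy.spatial.transform import Rotation as Rr
import sys
def go(x,y,z,yaw=None):
    o=bot.get_obs(); w,a,b,c=o["ee_rot"]; R=Rr.from_quat([a,b,c,w]).as_matrix(); p=o["eef_pos"]
    print("t",round(o["clock"],2),"p",p.round(4),"q",o["qpos"].round(2),"F",o["ft_force"].round(1),"M",o["moment"].round(2),"gap",round(o["finger_gap"],4))
    ya=np.arctan2(R[1,2],R[0,2]); print("yaw",round(np.degrees(ya),2),"tilt",R[:,0].round(3))
    print("tool cm",(100*R.T@(np.array([x,y,z])-p)).round(2), "turn x" if yaw is not None else "", None if yaw is None else round((ya-np.radians(yaw)+np.pi)%(2*np.pi)-np.pi,3))
if __name__=="__main__": go(*map(float,sys.argv[1:]))
E
python3 st.py .430 -.1755 .06 90
```

```text
t 2.48 p [ 0.43   -0.1745  0.1748] q [-0.39  0.02 -0.28  1.27  0.   -0.38] F [-0.4  0.7 -0.4] M [-0.   -0.03 -0.04] gap 0.0686
yaw 89.92 tilt [-0.001  0.    -1.   ]
tool cm [ 1.148e+01 -1.000e-02 -1.000e-01] turn x -0.001
```

Emit:
{"api": "drive_tool", "payload": {"commands": [[5,0,-0.1,0,0,0,80],[5,0,0,0,0,0,80],[4,0,0,0,0,0,80],[2,0,0,0,0,0,80],[1.2,0,0,0,0,0,80],[0,0,0,0,0,0,40],[0,0,0,0,0,0,40],[0,0,0,0,0,0,40]], "grip_force": 25}}

```text
clock: 3.48
eef_pos: [0.431, -0.1757, 0.0042]
ee_rot: [-0.5, 0.501, -0.5, -0.499]
ft_force: [-0.7, -1.2, -0.4]
finger_gap: 0.0526
```

Emit:
{"api": "drive_tool", "payload": {"commands": [[0,0,0,0,0,0,40],[0,0,0,0,0,0,40]]}}

```text
clock: 3.72
eef_pos: [0.4304, -0.1755, 0.0036]
ee_rot: [-0.5, 0.5, -0.5, -0.5]
ft_force: [-0.5, -1.3, -0.9]
finger_gap: 0.0525
```

```bash
python3 st.py .430 -.1755 .06 90; python3 - <<'E'
from m import *
s=snap("scene"); save(s,"g1.png",(170,280,170,300),5)
E
```

```text
t 3.73 p [ 0.4304 -0.1755  0.0036] q [-0.39  0.12 -0.56  0.89  0.   -0.39] F [-0.5 -1.3 -0.9] M [-0.05 -0.05 -0.01] gap 0.0525
yaw 90.0 tilt [ 0. -0. -1.]
tool cm [-5.64  0.04 -0.  ] turn x 0.0
```

View pics/g1.png

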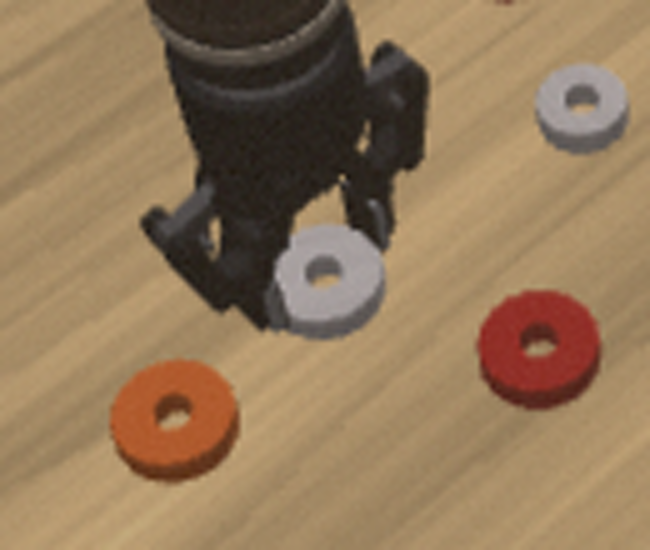

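The picture shows the grey large ring, bore at about (325,270) in the crop, held between the fingers. The orange and red rings are clear of the gripper. I'll open, turn 90° around the ring and squeeze again, which centres it on both axes.

Emit:
{"api": "drive_tool", "payload": {"commands": [[0,0,0,0,0,0,82],[0,0,0,0,0,0,82],[0,0,0,0.17,0,0,82],[0,0,0,0.18,0,0,82],[0,0,0,0.18,0,0,82],[0,0,0,0.18,0,0,82],[0,0,0,0.18,0,0,82],[0,0,0,0.18,0,0,82]]}}

```text
clock: 4.78
eef_pos: [0.4303, -0.1755, 0.0033]
ee_rot: [0.686, -0.173, 0.686, 0.173]
ft_force: [-0.9, -0.1, -1.0]
finger_gap: 0.0704
```

Emit:
{"api": "drive_tool", "payload": {"commands": [[0,0,0,0.18,0,0,82],[0,0,0,0.18,0,0,82],[0,0,0,0.14,0,0,82],[0,0,0,0,0,0,82],[0,0,0,0,0,0,40],[0,0,0,0,0,0,40],[0,0,0,0,0,0,40],[0,0,0,0,0,0,40]], "grip_force": 30}}

```text
clock: 5.78
eef_pos: [0.4306, -0.1755, 0.0039]
ee_rot: [0.707, -0.001, 0.707, 0.001]
ft_force: [-1.9, 1.0, 4.9]
finger_gap: 0.0529
```

```bash
python3 st.py .6243 .0712 .16 0; python3 - <<'E'
from m import *
import pickle
s=snap("scene");pickle.dump(s,open("sg.pkl","wb")); print([np.round(o,4) for o in rings(s)])
E
```

```text
t 5.78 p [ 0.4306 -0.1755  0.0039] q [-0.39  0.12 -0.56  0.89  0.    1.18] F [-1.9  1.   4.9] M [ 0.16  0.24 -0.01] gap 0.0529
yaw 0.16 tilt [ 0.001 -0.    -1.   ]
tool cm [-15.6   24.61  19.46] turn x 0.003
[array([ 2.256486e+02,  3.296267e+02,  7.295000e+02,  6.083000e-01,
       -3.432000e-01]), array([ 2.280589e+02,  2.261930e+02,  1.330000e+02,  4.228000e-01,
       -1.865000e-01]), array([ 2.857404e+02,  1.895628e+02,  1.830000e+02,  4.395000e-01,
       -2.470000e-02]), array([6.237774e+02, 1.727558e+02, 9.615000e+02, 9.905000e-01,
       5.815000e-01]), array([3.501546e+02, 1.525456e+02, 8.950000e+01, 4.696000e-01,
       1.695000e-01]), array([636.3548, 108.7151,  62.    ,   0.9178,   0.8259]), array([ 1.136821e+02,  5.226570e+01,  5.815000e+02, -3.248000e-01,
       -2.540000e-02]), array([ 1.351961e+02,  3.159310e+01,  1.020000e+02, -3.698000e-01,
        7.940000e-02]), array([3.83453e+02, 1.82998e+01, 1.04500e+02, 1.51200e-01, 6.81400e-01]), array([239.4593,   3.1463,  90.    ,  -0.256 ,   0.4143])]
```

Emit:
{"api": "drive_tool", "payload": {"commands": [[-3,0,0,0,0,0,40],[-5,0,0,0,0,0,40],[-5,2,1.5,0,0,0,40],[-2.6,4,3.2,0,0,0,40],[0,5,4,0,0,0,40],[0,5,4,0,0,0,40],[0,4.5,3.5,0,0,0,40],[0,3,2.3,0,0,0,40]]}}

```text
clock: 6.82
eef_pos: [0.6142, 0.0597, 0.1586]
ee_rot: [0.707, -0.002, 0.707, 0.002]
ft_force: [0.1, -0.9, -1.0]
finger_gap: 0.0525
```

Emit:
{"api": "drive_tool", "payload": {"commands": [[0,1.1,0.96,0.003,0,0,40],[1.0,0,0,0,0,0,40],[1.2,0,0,0,0,0,40],[0,0,0,0,0,0,40]]}}

```text
clock: 7.32
eef_pos: [0.6212, 0.067, 0.1358]
ee_rot: [0.706, 0.001, 0.708, -0.001]
ft_force: [0.5, -0.6, -1.1]
finger_gap: 0.0526
```

```bash
python3 st.py .6243 .0712 .138 0; python3 - <<'E'
from m import *
import pickle
s=snap("scene");b=snap("top");pickle.dump((s,b),open("s1.pkl","wb"))
print(proj(s,[.6243,.0712,.15]),proj(b,[.6243,.0712,.15]))
B=cv2.resize(s["frame"][145:235,320:430,::-1],None,fx=5,fy=5,interpolation=cv2.INTER_CUBIC)
cv2.imwrite("pics/h1.png",B)
E
```

```text
t 7.33 p [0.6212 0.067  0.1358] q [ 0.11  0.33  0.01  1.25 -0.    1.68] F [ 0.5 -0.6 -1.1] M [ 0.02 -0.01 -0.03] gap 0.0526
yaw -0.19 tilt [-0.003 -0.001 -1.   ]
tool cm [-0.22  0.42  0.31] turn x -0.003
[376.47673467 169.92558185] [275.52453726 154.76107377]
```

View pics/h1.png

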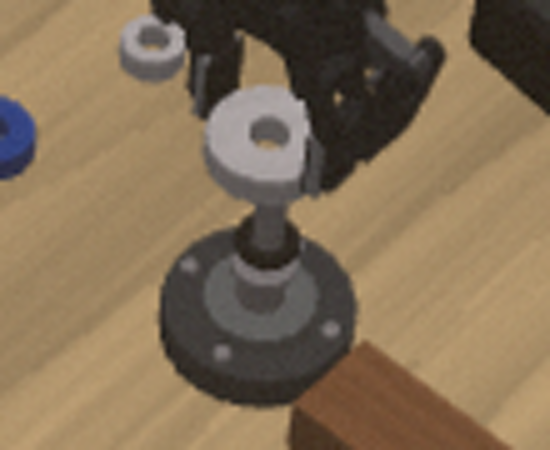

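The large ring is held above the spindle, bore centre at about (269,131) in the crop, which is (373.4,170.8) in the full picture. Comparing it with the TCP gives the camera's bias.

```bash
python3 - <<'E'
from m import *
import pickle
s,b=pickle.load(open("s1.pkl","rb"));p=np.array([.6212,.067])
print("hole",ray(s,373.4,170.8,.1479), "tip by scene",ray(s,374.8,178.4,.124))
# ring outline in top view: left/right arcs visible?
g=s["frame"][165:180,366:382].max(2);print(g)
print("proj TCP hole",proj(s,[*p,.1479]))
g=pickle.load(open("s0.pkl","rb"))[0]["frame"][174:186,368:382].max(2);print(g)
E
```

```text
hole [0.62023118 0.06643494 0.1479    ] tip by scene [0.62419083 0.06922317 0.124     ]
[[164 167 166 169 171 169 169 169 172 172 174 174 175 163 157  39]
 [166 170 170 172 173 173 172 173 171 172 173 172 175 176 166  59]
 [171 174 171 171 172 171 172 171 169 172 170 170 171 172 167  92]
 [172 171 171 172 171 159 132 128 128 149 166 169 169 168 164  96]
 [169 168 170 171 139 110  99  96  99 102 126 161 165 168 169 155]
 [168 170 171 172  99  91  92  93  95  93  99 129 166 169 172 167]
 [169 170 172 167  93  92  94  96  93  95  94 105 169 172 172 168]
 [170 173 172 168  89  95  91  92  95  96  96 100 170 174 170 116]
 [171 172 174 174 148 118 146 145 127 103  98 128 172 171 164  73]
 [172 174 173 173 171 161 167 159 163 160 142 165 173 172 165  73]
 [173 172 171 173 171 172 169 171 170 171 166 170 170 169 167  52]
 [169 171 171 170 169 172 171 172 169 170 173 172 171 171 164  52]
 [168 167 171 169 169 167 169 168 167 172 172 171 169 165 135  53]
 [165 164 167 166 167 168 168 167 168 169 169 167 167 164 128  63]
 [124 144 165 168 167 166 163 165 166 167 166 167 169 162 102  66]]
proj TCP hole [373.93367827 170.89868751]
[[148 143 146 145 148 150 155 158 156 149 149 150 151 153]
 [143 145 146 145 150 154 158 153 149 147 148 149 151 158]
 [144 143 148 152 153 138 139 137 140 148 152 155 155 166]
 [148 145 152 153 134 123 122 120 123 133 150 161 167 166]
 [149 154 155 154 109 120 120 115 118 120 141 168 171 168]
 [153 158 153 145  86 116 121 122 119 116 139 168 167 166]
 [156 152 149 129  77  87  96 104  99  89 127 167 166 164]
 [152 147 146 126  75  74  80  80  78  82 141 165 164 164]
 [150 148 147 114  74  74  74  73  71  81 140 162 164 168]
 [148 148 149 109  72  75  71  73  68  83 158 165 167 168]
 [148 152 148  96  69  72  71  74  65  81 163 167 165 164]
 [152 157 158  91  74  76  75  70  71 101 168 164 164 162]]
```

Emit:
{"api": "drive_tool", "payload": {"commands": [[0,0.27,0.36,-0.003,0,0,40],[0.4,0,0,0,0,0,40],[0.2,0,0,0,0,0,40],[0.2,0,0,0,0,0,40],[0.2,0,0,0,0,0,40],[0.2,0,0,0,0,0,40],[0,0,0,0,0,0,40]]}}

```text
clock: 8.3
eef_pos: [0.6259, 0.071, 0.1249]
ee_rot: [0.707, -0.0, 0.707, 0.0]
ft_force: [-1.7, -0.2, -1.3]
finger_gap: 0.0527
```

```bash
python3 st.py .6248 .0697 .123 0
```

```text
t 8.3 p [0.6259 0.071  0.1249] q [ 0.11  0.34  0.    1.23 -0.    1.68] F [-1.7 -0.2 -1.3] M [-0.12  0.41  0.02] gap 0.0527
yaw 0.06 tilt [-0.001 -0.    -1.   ]
tool cm [ 0.19 -0.13 -0.11] turn x 0.001
```

Emit:
{"api": "drive_tool", "payload": {"commands": [[0,0,-0.08,0,0,0,40],[0.2,0,0,0,0,0,40],[0.2,0,0,0,0,0,40],[0,0,0,0,0,0,40]]}}

```text
clock: 8.8
eef_pos: [0.6256, 0.0711, 0.1211]
ee_rot: [0.707, -0.0, 0.707, 0.0]
ft_force: [-1.2, -0.4, -1.3]
finger_gap: 0.0527
```

```bash
python3 st.py .6248 .0697 .1 0
```

```text
t 8.8 p [0.6256 0.0711 0.1211] q [ 0.11  0.34 -0.01  1.22  0.    1.68] F [-1.2 -0.4 -1.3] M [-0.   -0.02  0.03] gap 0.0527
yaw 0.06 tilt [-0.  0. -1.]
tool cm [ 2.11 -0.14 -0.08] turn x 0.001
```

Emit:
{"api": "drive_tool", "payload": {"commands": [[0.4,0,-0.03,0,0,0,40],[0.4,0,0,0,0,0,40],[0.4,0,0,0,0,0,40],[0.4,0,0,0,0,0,40],[0.5,0,0,0,0,0,40],[0.5,0,0,0,0,0,40],[0.5,0,0,0,0,0,40],[0.3,0,0,0,0,0,40]]}}

```text
clock: 9.8
eef_pos: [0.6251, 0.071, 0.0868]
ee_rot: [0.707, -0.0, 0.707, 0.0]
ft_force: [-0.5, 1.0, 0.3]
finger_gap: 0.0528
```

Emit:
{"api": "drive_tool", "payload": {"commands": [[0.1,0,0,0,0,0,40],[0.0,0,0,0,0,0,40],[0,0,0,0,0,0,66],[0,0,0,0,0,0,82],[0,0,0,0,0,0,82],[0,0,0,0,0,0,82]]}}

```text
clock: 10.55
eef_pos: [0.6253, 0.0711, 0.0864]
ee_rot: [0.707, -0.0, 0.707, 0.0]
ft_force: [-0.5, 0.4, -0.0]
finger_gap: 0.07
```

```bash
python3 st.py .44 -.0255 .16 0
python3 - <<'E'
from m import *
import pickle
a,b=pickle.load(open("s0.pkl","rb"))
c=snap("scene"); save(c,"r1.png",(145,235,320,430),5)
print(np.round(rings(c)[:],3))
E
```

```text
t 10.55 p [0.6253 0.0711 0.0864] q [ 0.11  0.36 -0.07  1.15 -0.    1.68] F [-0.5  0.4 -0. ] M [-0.06  0.03  0.  ] gap 0.07
yaw 0.05 tilt [ 0. -0. -1.]
tool cm [ -7.37  -9.64 -18.54] turn x 0.001
[[ 2.25542e+02  3.29412e+02  7.41500e+02  6.08000e-01 -3.43000e-01]
 [ 2.85655e+02  1.89650e+02  1.84000e+02  4.40000e-01 -2.50000e-02]
 [ 3.73678e+02  1.87788e+02  3.42000e+02  5.86000e-01  1.25000e-01]
 [ 6.22010e+02  1.72540e+02  1.01800e+03  9.87000e-01  5.79000e-01]
 [ 6.36389e+02  1.08577e+02  6.30000e+01  9.18000e-01  8.27000e-01]
 [ 1.13254e+02  5.15680e+01  6.27000e+02 -3.29000e-01 -2.40000e-02]
 [ 1.35363e+02  3.34920e+01  1.73000e+02 -3.61000e-01  7.40000e-02]
 [ 1.58679e+02  1.14480e+01  1.35000e+02 -4.11000e-01  1.96000e-01]
 [ 2.37748e+02  3.84100e+00  1.16500e+02 -2.57000e-01  4.08000e-01]]
```

View pics/r1.png

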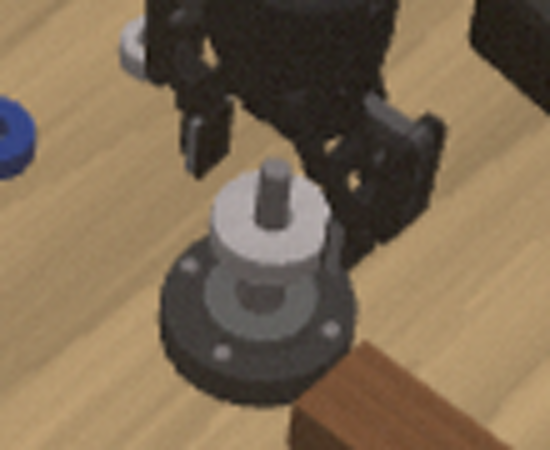

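The large ring sits on the collar with the shaft through its bore, shaft tip at about (275,165) in the crop. Next is the medium ring.

Emit:
{"api": "drive_tool", "payload": {"commands": [[-2.5,0,0,0,0,0,82],[-4.5,0,0,0,0,0,82],[-0.4,-1.2,-2.5,0,0,0,75],[0,-2.4,-4.6,0,0,0,70],[0,-2.6,-5,0,0,0,70],[0,-2.2,-4.2,0,0,0,70],[2,-1.24,-2.24,0,0,0,70],[4,0,0,0,0,0,70]]}}

```text
clock: 11.6
eef_pos: [0.4399, -0.0264, 0.1016]
ee_rot: [0.709, 0.0, 0.705, -0.0]
ft_force: [0.9, 0.5, 0.8]
finger_gap: 0.0598
```

```bash
python3 st.py .442 -.0255 .003 0
```

```text
t 11.6 p [ 0.4399 -0.0264  0.1016] q [-0.06 -0.   -0.46  1.1  -0.    1.51] F [0.9 0.5 0.8] M [-0.01 -0.05  0.01] gap 0.0598
yaw -0.03 tilt [ 0.005 -0.    -1.   ]
tool cm [9.86 0.09 0.16] turn x -0.001
```

Emit:
{"api": "drive_tool", "payload": {"commands": [[4,0,0.2,0,0,0,70],[3.5,0,0,0,0,0,70],[1.5,0,0,0,0,0,70],[0.8,0,0,0,0,0,70],[0,0,0,0,0,0,30],[0,0,0,0,0,0,30],[0,0,0,0,0,0,30],[0,0,0,0,0,0,30]], "grip_force": 30}}

```text
clock: 12.6
eef_pos: [0.4426, -0.0256, 0.003]
ee_rot: [0.708, -0.0, 0.707, 0.0]
ft_force: [0.3, -0.1, 3.3]
finger_gap: 0.042
```

Emit:
{"api": "drive_tool", "payload": {"commands": [[0,0,0,0,0,0,30],[0,0,0,0,0,0,30]]}}

```text
clock: 12.85
eef_pos: [0.4426, -0.0255, 0.003]
ee_rot: [0.708, -0.0, 0.707, 0.0]
ft_force: [-0.5, -0.1, 5.5]
finger_gap: 0.0425
```

```bash
python3 st.py .6250 .071 .16 0
```

```text
t 12.85 p [ 0.4426 -0.0255  0.003 ] q [-0.06  0.08 -0.61  0.88  0.    1.51] F [-0.5 -0.1  5.5] M [ 0.07  0.16 -0.05] gap 0.0425
yaw 0.06 tilt [ 0.001 -0.    -1.   ]
tool cm [-15.67   9.64  18.27] turn x 0.001
```

Emit:
{"api": "drive_tool", "payload": {"commands": [[-3,0,0,0,0,0,30],[-5,0,0,0,0,0,30],[-5,1,2,0,0,0,30],[-2.4,2,4,0,0,0,30],[0,2.4,4.5,0,0,0,30],[0,2.2,4.2,0,0,0,30],[0,1.44,2.6,0,0,0,30],[1,0.6,0.97,0,0,0,30]]}}

```text
clock: 13.85
eef_pos: [0.6258, 0.0719, 0.1456]
ee_rot: [0.707, -0.001, 0.707, 0.001]
ft_force: [-0.4, 0.4, -0.1]
finger_gap: 0.0422
```

Emit:
{"api": "drive_tool", "payload": {"commands": [[1,0,0,0,0,0,30],[0,0,0,0,0,0,30],[0,0,0,0,0,0,30]]}}

```text
clock: 14.22
eef_pos: [0.6237, 0.0705, 0.1366]
ee_rot: [0.707, -0.0, 0.707, 0.0]
ft_force: [0.3, -0.9, -1.1]
finger_gap: 0.0422
```

```bash
python3 st.py .6250 .071 .127 0; python3 - <<'E'
from m import *
s=snap("scene"); save(s,"h2.png",(145,235,320,430),5)
p=bot.get_obs()["eef_pos"]; print(proj(s,[*p[:2],p[2]+.013]))
r=np.array(s["frame"][163:178,364:384].max(2));print(r)
E
```

```text
t 14.22 p [0.6237 0.0705 0.1366] q [ 0.11  0.33  0.02  1.25 -0.    1.68] F [ 0.3 -0.9 -1.1] M [-0.03 -0.01  0.01] gap 0.0422
yaw 0.02 tilt [-0. -0. -1.]
tool cm [0.96 0.05 0.13] turn x 0.0
[376.17951946 170.03721025]
[[ 67  40  42  42  36  38  41  76 165 165 164 167 164 157 150 141 106  59
   42  44]
 [ 65  40  46  40  47  91 123 157 169 168 168 172 175 172 170 165 152  83
   41  42]
 [ 56  42  35  47  95 157 162 165 169 167 167 168 173 176 170 172 165 120
   37  37]
 [ 54  45  66 128 163 170 166 164 168 166 169 167 165 171 174 169 170 161
   40  43]
 [ 48  56 120 160 168 170 170 169 166 167 159 161 163 168 169 173 174 165
   40  40]
 [ 48  74 160 165 167 171 174 169 151 123 108 108 116 123 161 168 172 166
   59  38]
 [ 54 120 166 166 166 167 171 161 102  98  94  93  96  98 118 160 170 167
   90  40]
 [120 134 162 165 166 169 165 145  92  93  92  92  96  94 101 138 164 141
   58  43]
 [142 135 164 161 166 170 166 141  91  92  95  93  91  90  97 117 161 102
   75  63]
 [143 130 164 164 166 171 172 164  93 105 104 103  93  94 103 135 160  72
   75  75]
 [137 112 163 163 166 165 170 172 157 155 146 156 154 116 128 161 160  64
   76  72]
 [135 100 134 165 164 165 165 169 170 164 171 171 167 161 160 166 160  51
   78  81]
 [136  98 106 139 165 164 165 166 172 168 167 168 172 170 170 164 158  51
   77  75]
 [134  94  99 106 137 163 162 164 163 167 166 163 169 170 169 166 134  57
   77  75]
 [147 106  95  97 106 124 154 161 165 165 165 164 163 166 171 165 125  65
   78  74]]
```

Emit:
{"api": "drive_tool", "payload": {"commands": [[0.3,0.07,0,0,0,0,30],[0.4,0,0,0,0,0,30],[0.2,0,0,0,0,0,30],[0.2,0,0,0,0,0,30],[0.2,0,0,0,0,0,30],[0,0,0,0,0,0,30]]}}

```text
clock: 15.02
eef_pos: [0.6244, 0.0718, 0.1231]
ee_rot: [0.707, -0.0, 0.707, 0.0]
ft_force: [-0.1, 0.3, -0.4]
finger_gap: 0.0422
```

```bash
python3 st.py .6250 .0715 .12 0
```

```text
t 15.03 p [0.6244 0.0718 0.1231] q [ 0.11  0.34 -0.01  1.23 -0.    1.68] F [-0.1  0.3 -0.4] M [0.   0.02 0.02] gap 0.0422
yaw 0.06 tilt [-0. -0. -1.]
tool cm [ 0.31 -0.03  0.06] turn x 0.001
```

Emit:
{"api": "drive_tool", "payload": {"commands": [[0.3,0,0.03,0,0,0,30],[0.3,0,0,0,0,0,30],[0.4,0,0,0,0,0,30],[0.4,0,0,0,0,0,30],[0.4,0,0,0,0,0,30],[0.3,0,0,0,0,0,30],[0,0,0,0,0,0,30]]}}

```text
clock: 15.9
eef_pos: [0.6247, 0.0717, 0.102]
ee_rot: [0.707, -0.0, 0.707, 0.0]
ft_force: [0.4, -0.5, -1.3]
finger_gap: 0.0419
```

Emit:
{"api": "drive_tool", "payload": {"commands": [[0,0,0,0,0,0,52],[0,0,0,0,0,0,70],[0,0,0,0,0,0,70],[-1,0,0,0,0,0,70],[-2,0,0,0,0,0,70],[-3,0,0,0,0,0,70]]}}

```text
clock: 16.65
eef_pos: [0.6244, 0.0717, 0.1629]
ee_rot: [0.707, -0.0, 0.708, 0.0]
ft_force: [-0.2, 0.7, 0.3]
finger_gap: 0.0598
```

```bash
python3 st.py .4719 .1687 .16 0
python3 - <<'E'
from m import *
c=snap("scene"); save(c,"r2.png",(145,235,320,430),5)
E
```

```text
t 16.65 p [0.6244 0.0717 0.1629] q [ 0.11  0.33  0.07  1.31 -0.    1.68] F [-0.2  0.7  0.3] M [-0.05 -0.    0.02] gap 0.0598
yaw 0.06 tilt [-0.001 -0.    -1.   ]
tool cm [  0.3    9.71 -15.24] turn x 0.001
```

View pics/r2.png

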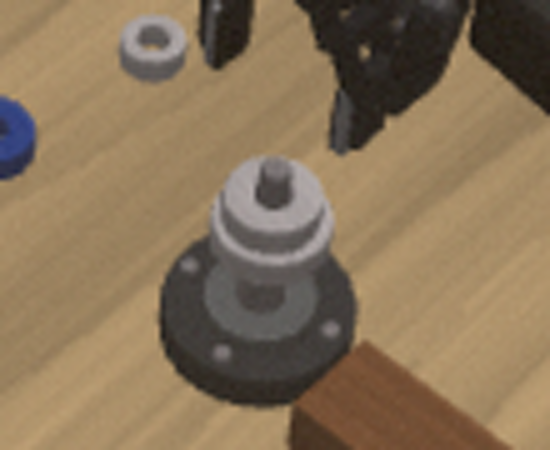

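The medium ring is seated on the large one, with the shaft tip showing at about (275,170) in the crop. Next is the small ring.

Emit:
{"api": "drive_tool", "payload": {"commands": [[0,1.5,-2.5,0,0,0,65],[0,2.7,-4.3,0,0,0,60],[0,2.7,-4.3,0,0,0,60],[1,1.9,-2.8,0,0,0,60],[4,0.85,-1.34,0,0,0,60],[5,0,0,0,0,0,60],[2,0,0,0,0,0,60],[0,0,0,0,0,0,60]]}}

```text
clock: 17.7
eef_pos: [0.4713, 0.1678, 0.0414]
ee_rot: [0.706, -0.001, 0.708, 0.0]
ft_force: [0.2, -0.8, -0.4]
finger_gap: 0.0512
```

```bash
python3 st.py .4717 .1682 .002 0
```

```text
t 17.7 p [0.4713 0.1678 0.0414] q [ 0.34  0.15 -0.43  0.99 -0.    1.91] F [ 0.2 -0.8 -0.4] M [-0.01 -0.   -0.03] gap 0.0512
yaw 0.07 tilt [-0.002 -0.001 -1.   ]
tool cm [3.94 0.04 0.05] turn x 0.001
```

Emit:
{"api": "drive_tool", "payload": {"commands": [[2.2,0.03,0,0,0,0,60],[1.2,0,0,0,0,0,60],[0.4,0,0,0,0,0,60],[0,0,0,0,0,0,20],[0,0,0,0,0,0,20],[0,0,0,0,0,0,20],[0,0,0,0,0,0,20],[0,0,0,0,0,0,20]], "grip_force": 35}}

```text
clock: 18.7
eef_pos: [0.4729, 0.1686, 0.0051]
ee_rot: [0.708, -0.0, 0.707, 0.0]
ft_force: [-0.7, -0.6, 6.2]
finger_gap: 0.0322
```

```bash
python3 st.py .6250 .0715 .16 0
```

```text
t 18.7 p [0.4729 0.1686 0.0051] q [ 0.34  0.19 -0.48  0.9  -0.    1.91] F [-0.7 -0.6  6.2] M [-0.07  0.12  0.02] gap 0.0322
yaw 0.05 tilt [ 0.001  0.    -1.   ]
tool cm [-15.47  -9.72  15.22] turn x 0.001
```

Emit:
{"api": "drive_tool", "payload": {"commands": [[-3,0,0,0,0,0,20],[-5,0,0,0,0,0,20],[-5,-1,1.6,0,0,0,20],[-2.3,-2.2,3.4,0,0,0,20],[0,-2.6,4,0,0,0,20],[0,-2.2,3.4,0,0,0,20],[0,-1.3,2,0,0,0,20],[0.8,-0.4,0.8,0,0,0,20]]}}

```text
clock: 19.7
eef_pos: [0.6255, 0.0708, 0.1489]
ee_rot: [0.707, 0.0, 0.707, -0.0]
ft_force: [-0.1, 0.1, -0.7]
finger_gap: 0.0317
```

Emit:
{"api": "drive_tool", "payload": {"commands": [[0.8,0,0,0,0,0,20],[0,0,0,0,0,0,20],[0,0,0,0,0,0,20],[0,0,0,0,0,0,20]]}}

```text
clock: 20.2
eef_pos: [0.6242, 0.072, 0.1419]
ee_rot: [0.707, -0.001, 0.707, 0.001]
ft_force: [-0.4, 0.9, 0.1]
finger_gap: 0.0321
```

```bash
python3 st.py .6250 .0715 .13 0; python3 - <<'E'
from m import *
s=snap("scene"); save(s,"h3.png",(145,235,320,430),5)
p=bot.get_obs()["eef_pos"]; print(p,proj(s,[*p[:2],p[2]+.011]))
r=np.array(s["frame"][163:176,366:384].max(2));print(r)
E
```

```text
t 20.2 p [0.6242 0.072  0.1419] q [0.11 0.33 0.03 1.26 0.   1.68] F [-0.4  0.9  0.1] M [ 0.02 -0.03 -0.03] gap 0.0321
yaw 0.09 tilt [ 0.001  0.    -1.   ]
tool cm [ 1.19 -0.05  0.08] turn x 0.002
[0.62433229 0.07196094 0.14188727] [376.84437979 168.82654013]
[[ 77  44  42  39  45  43  42  52 129 161 154 153 151 153 143  42  41  39]
 [ 73  47  42  45  42  49  92  99 161 163 166 166 155 152 147  55  40  42]
 [ 75  49  41  47  97 158 157 160 171 169 168 168 166 172 159  57  34  43]
 [ 77  44  45  96 160 171 171 170 166 156 163 162 169 170 167  63  40  42]
 [ 75  38  73 157 172 173 169 133 113 107 111 120 144 163 137  53  35  44]
 [ 64  50 124 171 177 177 134  98  96  94  93  98 106 134 104  72  74  43]
 [ 78  59 146 170 175 173  99  92  96  97  96  93  97  99  69  74  78  42]
 [146 104 137 168 172 174  91  96  93  97  92  92  96  94  62  75  76  70]
 [155 137 135 164 171 171 128  95 118 104 103  95  94  90  56  78  73  70]
 [151 125 109 149 165 169 167 157 149 148 153 135 126 138  56  77  77  63]
 [148 123 100 122 162 166 166 167 173 169 170 167 164 133  57  80  74  66]
 [150 120  96 100 124 149 164 167 168 164 164 169 166 123  66  74  73  59]
 [152 133  95  96 104 105 123 145 157 162 161 161 153  88  66  78  75  49]]
```

```bash
python3 - <<'E'
from m import *
import pickle
s=pickle.load(open("s1.pkl","rb"))[0]
f=lambda u,v,p,z:ray(s,u,v,z)[:2]-p[:2]
L=f(373.5,170.6,np.array([.6212,.067]),.1479);M=f(375.15,170.35,np.array([.6237,.0705]),.1496);S=f(375.6,169.35,np.array([.6243,.07196]),.1529)
print(1e3*L,1e3*M,1e3*S)
print("tip-bias",ray(s,374.7,178.2,.124)[:2]-L)
E
```

```text
[-1.17410093 -0.00710981] [-0.82037586 -1.80702997] [-0.88444172 -2.88026466]
tip-bias [0.62485809 0.06950011]
```

View pics/h3.png

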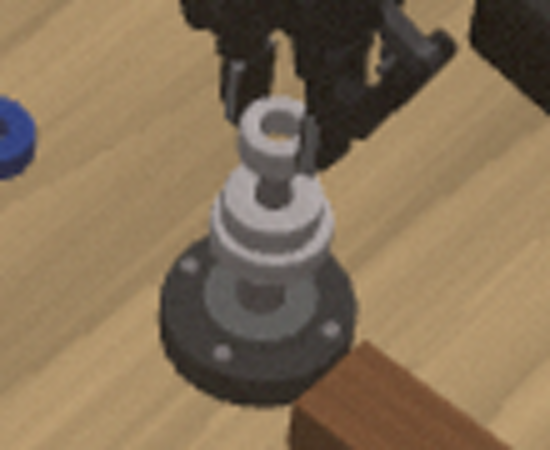

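The small ring is held with its bore at about (280,125) in the crop, roughly 2–3 mm to −y of the TCP, so I'll shift the tool about +0.8 mm in y and lower it by feel.

Emit:
{"api": "drive_tool", "payload": {"commands": [[0.6,0.08,0.06,0,0,0,20],[0.5,0,0,0,0,0,20],[0.2,0,0,0,0,0,20],[0.2,0,0,0,0,0,20],[0.2,0,0,0,0,0,20],[0,0,0,0,0,0,20]]}}

```text
clock: 21.0
eef_pos: [0.625, 0.0723, 0.1241]
ee_rot: [0.707, -0.0, 0.707, 0.0]
ft_force: [-0.9, 0.3, 0.7]
finger_gap: 0.0316
```

```bash
python3 st.py .6250 .0727 .12 0
```

```text
t 21.0 p [0.625  0.0723 0.1241] q [ 0.12  0.34 -0.    1.23 -0.    1.69] F [-0.9  0.3  0.7] M [-0.01  0.   -0.02] gap 0.0316
yaw 0.05 tilt [-0. -0. -1.]
tool cm [0.41 0.04 0.  ] turn x 0.001
```

Emit:
{"api": "drive_tool", "payload": {"commands": [[0.2,0,0,0,0,0,20],[0.2,0,0,0,0,0,20],[0.2,0,0,0,0,0,20],[0.2,0,0,0,0,0,20],[0.2,0,0,0,0,0,20],[0.0,0,0,0,0,0,20]]}}

```text
clock: 21.75
eef_pos: [0.6249, 0.0724, 0.1141]
ee_rot: [0.707, -0.0, 0.707, 0.0]
ft_force: [-0.5, 0.2, -0.3]
finger_gap: 0.0319
```

Emit:
{"api": "drive_tool", "payload": {"commands": [[0.1,0,0,0,0,0,20],[0.1,0,0,0,0,0,20],[0,0,0,0,0,0,20]]}}

```text
clock: 22.12
eef_pos: [0.6252, 0.0724, 0.1125]
ee_rot: [0.707, -0.0, 0.707, 0.0]
ft_force: [-0.0, -0.3, 0.6]
finger_gap: 0.0323
```

Emit:
{"api": "drive_tool", "payload": {"commands": [[0.1,0,0,0,0,0,20],[0.1,0,0,0,0,0,20],[0,0,0,0,0,0,20]]}}

```text
clock: 22.5
eef_pos: [0.6252, 0.0724, 0.1104]
ee_rot: [0.707, -0.0, 0.707, 0.0]
ft_force: [0.2, 1.4, 2.7]
finger_gap: 0.032
```

Emit:
{"api": "drive_tool", "payload": {"commands": [[0.1,0,0,0,0,0,20],[0.1,0,0,0,0,0,20],[0,0,0,0,0,0,20]]}}

```text
clock: 22.88
eef_pos: [0.6251, 0.0724, 0.1082]
ee_rot: [0.707, -0.0, 0.707, 0.0]
ft_force: [0.8, 0.0, 1.8]
finger_gap: 0.0321
```

Emit:
{"api": "drive_tool", "payload": {"commands": [[0.1,0,0,0,0,0,20],[0.1,0,0,0,0,0,20],[0,0,0,0,0,0,20]]}}

```text
clock: 23.25
eef_pos: [0.6251, 0.0724, 0.1062]
ee_rot: [0.707, -0.0, 0.707, 0.0]
ft_force: [-0.5, 0.6, 2.0]
finger_gap: 0.0318
```

Emit:
{"api": "drive_tool", "payload": {"commands": [[0.1,0,0,0,0,0,20],[0.1,0,0,0,0,0,20],[0,0,0,0,0,0,20]]}}

```text
clock: 23.62
eef_pos: [0.6251, 0.0724, 0.1042]
ee_rot: [0.707, -0.0, 0.707, 0.0]
ft_force: [0.8, 0.9, 2.2]
finger_gap: 0.0321
```

Emit:
{"api": "drive_tool", "payload": {"commands": [[0.1,0,0,0,0,0,20],[0.05,0,0,0,0,0,20],[0,0,0,0,0,0,20]]}}

```text
clock: 24.0
eef_pos: [0.6251, 0.0724, 0.1029]
ee_rot: [0.707, -0.0, 0.707, 0.0]
ft_force: [0.1, 0.8, 3.9]
finger_gap: 0.0323
```

Emit:
{"api": "drive_tool", "payload": {"commands": [[0.1,0,0,0,0,0,20],[0.05,0,0,0,0,0,20],[0,0,0,0,0,0,20]]}}

```text
clock: 24.38
eef_pos: [0.6251, 0.0724, 0.1015]
ee_rot: [0.707, -0.0, 0.707, 0.0]
ft_force: [0.8, -0.6, 4.7]
finger_gap: 0.0325
```

Emit:
{"api": "drive_tool", "payload": {"commands": [[0.1,0,0,0,0,0,20],[0.05,0,0,0,0,0,20],[0,0,0,0,0,0,20]]}}

```text
clock: 24.75
eef_pos: [0.6251, 0.0724, 0.1001]
ee_rot: [0.707, -0.0, 0.707, 0.0]
ft_force: [-0.6, -1.1, 6.0]
finger_gap: 0.0319
```

The force now rises at about 0.9 N/mm, which is the spindle spring, so the collar is home. I'll ease back up, let go and look.

Emit:
{"api": "drive_tool", "payload": {"commands": [[-0.1,0,0,0,0,0,20],[-0.15,0,0,0,0,0,20],[0,0,0,0,0,0,42],[0,0,0,0,0,0,60],[0,0,0,0,0,0,60],[-2,0,0,0,0,0,60],[-4,0,0,0,0,0,60]]}}

```text
clock: 25.62
eef_pos: [0.6237, 0.0722, 0.1607]
ee_rot: [0.705, -0.001, 0.709, 0.0]
ft_force: [0.5, -0.6, -0.3]
finger_gap: 0.0513
```

Emit:
{"api": "drive_tool", "payload": {"commands": [[-4,0,-3,0,0,0,60],[-2,0,-5,0,0,0,60],[0,0,-5,0,0,0,60],[0,0,-4,0,0,0,60],[0,0,0,0,0,0,60]]}}

```text
clock: 26.25
eef_pos: [0.4528, 0.0721, 0.2229]
ee_rot: [0.707, -0.001, 0.707, 0.001]
ft_force: [0.3, -0.4, 0.2]
finger_gap: 0.0509
```

```bash
python3 st.py .6250 .0715 .2 0; python3 - <<'E'
from m import *
s=snap("scene"); save(s,"end.png",(145,235,320,430),6)
for z in(.082,.098,.114,.124): print(z,((proj(s,[.6250,.0700,z])-[320,145]+.5)*6-.5).round(0))
E
```

```text
t 26.25 p [0.4528 0.0721 0.2229] q [ 0.16 -0.   -0.19  1.38  0.    1.73] F [ 0.3 -0.4  0.2] M [-0.02 -0.01  0.  ] gap 0.0509
yaw 0.09 tilt [ 0.001  0.    -1.   ]
tool cm [ 2.3  -0.09 17.22] turn x 0.002
0.082 [325. 276.]
0.098 [329. 249.]
0.114 [332. 221.]
0.124 [334. 203.]
```

View pics/end.png

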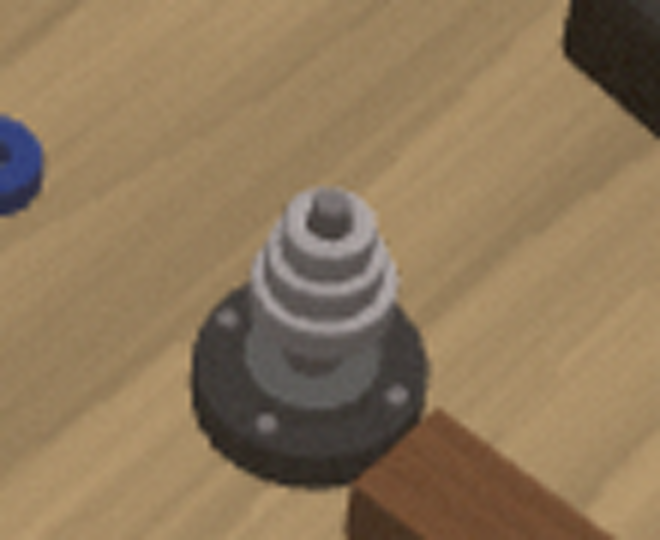

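The stack shows in order, with the small ring's top centre at about (329,221). A seated stack was predicted to put it at (332,221). The shaft tip is up at about (330,200), against a predicted (334,203), and the gripper is clear. Handing in.

```bash
python3 -c "
from rig import bot
print(bot.sign_off())"
```

```text
the job is handed in; nothing more can be done
None
```

I threaded the three grey spacers onto the spindle in order, large, medium, then small. I pushed the stack down until the collar was home, let go, backed the arm off, and handed in at about 26 s. The hand-in gives no verdict.

**Last checks:**
- **Push force:** it stayed near 2–3 N while the collar slid, then rose to 6 N at about 0.9 N/mm. That puts the collar on the flange with the spindle only about 3 mm down, far from its stop. I then eased off before opening the fingers.
- **Final picture:** the small ring's top appears within about 3 crop pixels (under 2 mm) of where a seated stack should put it. The shaft is back up and the gripper is clear. The battery corner and offcut in the crop look where they were. The tub is outside this crop, and the arm never went near it.

**Disagreements:**
- The two cameras differed by up to about 5 mm on the rings and 3 mm on the spindle.
- The medium and small rings sat about 2–3 mm off-centre in the grip. I corrected for this using the held-ring views and contact forces.

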